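Load two caster kit carriers in assembly order

TASK

Load both kit carriers by threading the parts over their spindles: on the yellow carrier the steel washer first, the white roller on top of it and the brass bushing on top of that; on the blue carrier the black wheel first and the red collar on top of it. Each part must lie flat and fully down on what is beneath it, with everything let go at the end; leave the jar, the cup and the wrench where they are.

Things in the scene. Friction and masses are not known exactly. Their poses are not given: they have to be found in the camera images.
- washer: Bare steel thrust washer: mid-grey flat ring, outer diameter 60 mm, 12 mm high, 0.10 to 0.21 kg. Bore 26 mm right through. Lies flat and loose on the bench at the start. Origin: centre of its underside, on the bore's axis; z up along the bore.
- roller: White plastic roller: ring 52 mm in outer diameter, 30 mm high, a thin grey circle on its top face, 0.06 to 0.11 kg. Bore 26 mm right through. Lies flat and loose on the bench at the start. Origin: centre of its underside, on the bore's axis; z up along the bore.
- bushing: Brass bushing: yellow metal ring, outer diameter 40 mm, 20 mm high, 0.08 to 0.17 kg. Bore 26 mm right through. Lies flat and loose on the bench at the start. Origin: centre of its underside, on the bore's axis; z up along the bore.
- wheel: Black rubber wheel lying flat: ring 64 mm in outer diameter, 28 mm high, a bright steel hub ring round its bore (not raised above the tyre by more than 1 mm), 0.10 to 0.20 kg. Bore 26 mm right through. Lies flat and loose on the bench at the start. Origin: centre of its underside, on the bore's axis; z up along the bore.
- collar: Red plastic collar: ring 44 mm in outer diameter, 22 mm high, 0.035 to 0.07 kg. Bore 26 mm right through. Lies flat and loose on the bench at the start. Origin: centre of its underside, on the bore's axis; z up along the bore.
- carrier_yellow: Kit carrier, fixed to the bench: a yellow square base plate 90 x 90 mm, 12 mm thick, with an upright steel spindle in its middle, 14 mm in diameter, tapering to a blunt point over the last 12 mm; its tip is 62 mm above the bench (50 mm above the plate). Origin: on the spindle's axis at bench level; z up, x and y along the plate's sides.
- carrier_blue: Kit carrier, fixed to the bench: a blue square base plate 90 x 90 mm, 12 mm thick, with an upright steel spindle in its middle, 14 mm in diameter, tapering to a blunt point over the last 12 mm; its tip is 62 mm above the bench (50 mm above the plate). Origin: on the spindle's axis at bench level; z up, x and y along the plate's sides.
- jar: Bystander: small closed jar with a black cap and a paper label, 54 mm in diameter, 60 mm tall, standing loose. Origin: centre of its underside, z up.
- cup: Bystander: empty amber see-through cup, 66 mm across its rim, 60 mm tall, standing loose. Origin: centre of its underside, z up.
- wrench: Bystander: steel wrench 160 mm long, under 25 mm high, lying loose on the far side of the bench, roughly along y. Origin: near its middle, at its underside; x along the wrench from handle to jaw.
There are look-alikes about, which are no part of the job. There is more than one size of the roller; the job needs the smallest.

How it is judged:
At the end, for the whole second after the job is handed in: Yellow carrier, bottom up: washer, roller, bushing; blue: wheel, collar. Each within 10 mm of its spindle axis, underside within 4 mm of its stacked height (washer, wheel 12 mm, roller 24, bushing 54, collar 40 above the bench), level within 0.12 rad, same way up, at rest, released (horizontal distance between each of washer, roller, bushing and carrier_yellow below 0.01 m and z of washer in the frame of carrier_yellow between 0.008 and 0.016 m and angle between each of washer, roller, bushing, wheel, collar's own z axis and vertical below 0.12 rad and linear speed of each of washer, roller, bushing, wheel, collar below 0.02 m/s and angular speed of each of washer, roller, bushing, wheel, collar below 0.2 rad/s and z of roller in the frame of carrier_yellow between 0.02 and 0.028 m and z of bushing in the frame of carrier_yellow between 0.05 and 0.058 m and horizontal distance between each of wheel, collar and carrier_blue below 0.01 m and z of wheel in the frame of carrier_blue between 0.008 and 0.016 m and z of collar in the frame of carrier_blue between 0.036 and 0.044 m); the robot touches nothing.
It fails at once if the jar is moved by more than 30 mm or tipped over (distance of jar from where it was at the start of the episode above 0.03 m or angle between jar's own z axis and vertical above 0.5 rad).
It fails at once if the cup is moved by more than 30 mm or tipped over (distance of cup from where it was at the start of the episode above 0.03 m or angle between cup's own z axis and vertical above 0.5 rad).
It fails at once if the wrench is moved by more than 30 mm (distance of wrench from where it was at the start of the episode above 0.03 m).
It also fails if it takes over 120 s, if anything falls off the work surface, if the arm or the gripper's body presses on something with over 40 N, if the wrist force passes 120 N, or if a joint passes its speed limit or range.

ROBOT

A 7-joint arm with a two-finger parallel gripper is mounted at the origin on the work surface. World frame = base frame: x ahead of the robot, y to its left, z up, the work surface at z = 0. Lengths are in m, angles in rad, forces in N, time in s.
With the tool pointing down it reaches from about 0.35 to 0.9 m from the base axis. Payload 19.9 kg.
Tool frame: the origin (TCP) lies between the finger pads; the fingertips stand manip.nose_length ahead of it and the grasp point (between the pads) lies 5 mm behind it (manip.nose_length is the distance from the TCP to the fingertips, in m); z points along the fingers, y is the line along which they close (so a half turn about z gives the same grasp; the last joint's range is limited). The gripper opens to 85 mm and grips with 20 to 120 N. Pads are 22 mm wide; open, the fingers measure 114 mm over their backs; the gripper's body (76 mm by 85 mm) begins 54 mm behind the grasp point. The pads swing forward as they close: fully open they stand 13 mm farther back than shut.
Start: joints at [1.19, 0.417, -0.01, 1.614, 0.005, 1.111, -0.053], TCP at [0.208, -0.589, 0.245] pointing down, gripper open.
Joint ranges: [-2.81, 2.81], [-0.39, 2.02], [-1.27, 1.25], [0.06, 2.57], [-1.19, 4.33], [0.19, 2], [-2.82, 2.82]. Speed limits (rad/s): [1.89, 1.89, 2.39, 2.39, 3.01, 3.01, 3.01].

INTERFACE

Orientations are given as a 3x3 rotation matrix whose columns are the frame's x, y, z axes.
In Python, from workcell import manip, eyes, nets gives the robot as it stands.
- The arm moves only by the shell command python3 -m jog 'ROWS' [FORCE]. ROWS is JSON, a list that holds one entry, the list of rows, each a list of 7 numbers: the turn, a rotation vector about the tool's x, y, z in degrees, then the shift along the tool's x, y, z in cm, then the opening, from 0 (shut) to 1 (fully open). In form: [[[ax, ay, az, dx, dy, dz, hand], ...]]. A call has 1 to 10 rows; each row shifts and turns the commanded pose from where the row before left it, along the tool's axes as they then stand; what a row does not reach is not made up. A row lasts 1/10 s, in which the tool goes at most 50 mm and 8.59 degrees, less where a joint would pass 70% of its speed; a pose out of reach is approached as far as the arm can. A call with a gripper value outside its range is refused whole. The fingers move at their own pace and stop on an object; FORCE is the grip in N (left out, the last holds). Time passes only in rows, so rows that do not move let the fingers close. It gives the time, the measured TCP pose, the force, the opening and the grip force at its end, in the units of the state.
- manip.state(): the state, without advancing time (a new reading comes with each control period).
- eyes.get_image(name): name is "scene" or "side" or "wrist"; returns (picture, depth): 480x640x3 uint8, red, green, blue; 480x640 float32, m along the optical axis (not along the pixel's ray), 0 where there is no reading.
- eyes.calibration(name): a dict with "vfov" (degrees; the focal length in pixels is half the picture's height over the tangent of half this angle, whatever the lens; pixels are square), "cx", "cy" (the principal point, pixels), "rvec" (rotation vector, rad) and "tvec" (3), from world to camera coordinates, as OpenCV has them. Camera axes: x right, y down, z forward; pixel columns grow to the right and rows downward; lengths in m; the calibration is good to about 2 mm. A picture is of the moment at which its call begins: read the wrist's pose just before it. calibration takes no time and is no camera call; for the wrist camera it gives the pose at the moment of the call.
- manip.hand_in(): hands the job in; it is judged then, once.
Trained networks look in the newest picture that a camera, given by its name, has taken for a name from the list of things; names that differ only in an ending like _2 or _b are one class to them, and where a whole thing is asked for, a point or a joint stands for the part that bears it (a point fixed in the world has none). Each returns a list of dicts, best first, with "conf" (0 to 1); they miss things now and then, are a little off and sometimes report something else, mostly with a low value. They report only what shows in the picture. A call takes as long as a camera call. They do not tell look-alikes from the thing itself.
- nets.find_in(label, camera): "bbox" ([left, top, right, bottom] in pixels, round what is visible of it).
- nets.regions_of(label, camera): "mask" (480x640 bool, what is visible of it) and "bbox" ([left, top, right, bottom] in pixels, round what is visible of it).
- nets.pinpoint(label, camera): "xy" ([column, row] in pixels: a listed point, or the origin of a listed thing).
The state is a dict: "time_s": time; "joints": joint angles; "joint_velocities": joint speeds; "joint_torque": joint torques, N m; "tool_pos": TCP position; "eef_rot": TCP orientation; "wrist_force": force on the tool from outside, world axes, zero at the start; "wrist_torque": the same for the moment, N m; "gripper_width": finger opening in m; "grip_force": force on a finger pad.
Only numpy, scipy, OpenCV 4.12 (cv2) and the standard library are available. Lean on these libraries where they do the work, as an engineer would, in place of code of your own. Each camera call takes 0.05 s, during which the arm holds its last target. There are 200 camera calls.

## Working session

There is one attempt and no reset: what is moved stays moved. The work goes in short steps, Python scripts to look and compute and a shell command to move; the robot and the scene stay as the last step left them, time stands still between calls to the robot, and variables do not carry over. Pictures are saved under pics/ and viewed, at most 14 in all, crops included, and the job is handed in when it is done.

```bash
mkdir -p pics; cat > h.py <<'E'
import numpy as np, cv2
from workcell import manip, eyes, nets
def cal(n):
    c=eyes.calibration(n); f=240/np.tan(np.radians(c["vfov"])/2)
    return f,c["cx"],c["cy"],cv2.Rodrigues(np.array(c["rvec"],float))[0],np.array(c["tvec"],float).ravel()
def cloud(n,d,c=None):
    f,cx,cy,R,t=c or cal(n)
    v,u=np.mgrid[:480,:640]
    P=np.stack([(u-cx)/f*d,(v-cy)/f*d,d],-1)
    return (P-t)@R
def proj(n,p,c=None):
    f,cx,cy,R,t=c or cal(n); q=R@np.array(p)+t
    return np.array([cx+f*q[0]/q[2],cy+f*q[1]/q[2]])
def save(n,im): cv2.imwrite("pics/"+n+".png",im[...,::-1])
E
python3 - <<'E'
from h import *
s=manip.state(); print(s["tool_pos"],np.round(s["eef_rot"],3).tolist(),s["gripper_width"],manip.nose_length)
for n in ["scene","side"]:
    c=cal(n); im,d=eyes.get_image(n); save(n,im); P=cloud(n,d,c); np.savez(n,im=im,d=d,P=P)
    for l in ["washer","roller","bushing","wheel","collar","carrier_yellow","carrier_blue","jar","cup","wrench"]:
        for r in nets.regions_of(l,n)[:4]:
            m=r["mask"]&(d>0); 
            if m.sum()<5: continue
            Q=P[m]; z=np.percentile(Q[:,2],90); T=Q[abs(Q[:,2]-z)<.006]
            lo,hi=np.percentile(T,[1,99],axis=0)
            print(n,l,round(r["conf"],2),np.round(r["bbox"]).tolist(),"mid",np.round((lo+hi)/2,3),"ext",np.round(hi-lo,3))
E
```

```text
[ 0.20818863 -0.58896434  0.24464446] [[0.943, 0.333, -0.0], [0.333, -0.943, 0.001], [-0.0, -0.001, -1.0]] 0.08526983620146024 0.014
scene washer 0.95 [260.0, 182.0, 283.0, 205.0] mid [ 0.452 -0.106  0.012] ext [0.056 0.055 0.008]
scene roller 0.94 [240.0, 267.0, 282.0, 305.0] mid [ 0.672 -0.113  0.039] ext [0.064 0.063 0.008]
scene roller 0.94 [251.0, 214.0, 285.0, 254.0] mid [ 0.558 -0.106  0.039] ext [0.064 0.064 0.007]
scene roller 0.76 [302.0, 241.0, 334.0, 271.0] mid [ 0.609 -0.006  0.03 ] ext [0.049 0.046 0.008]
scene bushing 0.65 [453.0, 180.0, 472.0, 199.0] mid [0.44  0.298 0.02 ] ext [0.037 0.037 0.008]
scene wheel 0.61 [350.0, 182.0, 380.0, 218.0] mid [0.471 0.09  0.028] ext [0.061 0.06  0.008]
scene collar 0.72 [181.0, 176.0, 201.0, 189.0] mid [ 0.428 -0.28   0.022] ext [0.044 0.041 0.007]
scene collar 0.53 [300.0, 241.0, 332.0, 273.0] mid [ 0.609 -0.007  0.03 ] ext [0.049 0.048 0.008]
scene carrier_yellow 0.88 [401.0, 238.0, 455.0, 292.0] mid [0.619 0.203 0.013] ext [0.102 0.103 0.007]
scene carrier_blue 0.69 [185.0, 228.0, 233.0, 276.0] mid [ 0.594 -0.225  0.013] ext [0
[... 1339 characters left out ...]
0.042 0.041 0.008]
side carrier_yellow 0.68 [358.0, 186.0, 407.0, 227.0] mid [ 0.591 -0.223  0.014] ext [0.093 0.092 0.007]
side carrier_yellow 0.56 [202.0, 297.0, 258.0, 356.0] mid [0.613 0.206 0.013] ext [0.105 0.105 0.006]
side carrier_blue 0.81 [355.0, 186.0, 409.0, 228.0] mid [ 0.59  -0.223  0.014] ext [0.092 0.092 0.007]
side jar 0.56 [154.0, 369.0, 196.0, 420.0] mid [0.57  0.353 0.06 ] ext [0.045 0.044 0.006]
side cup 0.93 [423.0, 154.0, 453.0, 190.0] mid [ 0.555 -0.374  0.059] ext [0.064 0.065 0.009]
side cup 0.7 [396.0, 257.0, 423.0, 281.0] mid [ 0.449 -0.105  0.013] ext [0.056 0.057 0.007]
side wrench 0.93 [206.0, 220.0, 277.0, 262.0] mid [0.761 0.045 0.008] ext [0.057 0.153 0.007]
```

```bash
python3 - <<'E'
from h import *
A=np.load("scene.npz");B=np.load("side.npz")
a=cv2.resize(A["im"][230:282,290:345],(400,378),interpolation=2);b=cv2.resize(B["im"][230:282,285:340],(400,378),interpolation=2)
save("crop",np.hstack([a,b]))
for n,D in (("scene",A),("side",B)):
    P=D["P"]
    for l,c in (("Y",(.616,.204)),("B",(.592,-.224))):
        k=np.hypot(P[...,0]-c[0],P[...,1]-c[1])
        m=(k<.03)&(P[...,2]>.025)
        t=m&(P[...,2]>.055)
        p=m&0 
        q=(k<.08)&(abs(P[...,2]-.012)<.004)
        r=cv2.minAreaRect(P[q][:,:2].astype(np.float32))
        print(n,l,"spindle",P[m].mean(0).round(4),m.sum(),"tip",P[t].mean(0).round(4) if t.sum() else None,"rect",np.round(r[0],4),np.round(r[1],3),round(r[2],1))
    for l,c,z,R in (("washer",(.45,-.105),.012,.03),("roller",(.608,-.006),.03,.026),("bushing",(.439,.298),.02,.02),("wheel",(.47,.09),.028,.032),("collar",(.427,-.28),.022,.022)):
        m=(np.hypot(P[...,0]-c[0],P[...,1]-c[1])<.05)&(abs(P[...,2]-z)<.004)
        (x,y),r=cv2.minEnclosingCircle(P[m][:,:2].astype(np.float32)); print(n,l,round(x,4),round(y,4),"r",round(r,4),"z",np.median(P[m][:,2]).round(4))
E
```

```text
scene Y spindle [0.6196 0.2027 0.045 ] 84 tip [0.6175 0.2032 0.0583] rect [0.6169 0.2039] [0.09  0.092] 61.6
scene B spindle [ 0.5963 -0.2238  0.0448] 83 tip [ 0.5947 -0.2253  0.0574] rect [ 0.593 -0.225] [0.092 0.09 ] 9.2
scene washer 0.4504 -0.1066 r 0.0313 z 0.0118
scene roller 0.6081 -0.0077 r 0.0264 z 0.0301
scene bushing 0.439 0.2974 r 0.0212 z 0.0197
scene wheel 0.4695 0.0889 r 0.0336 z 0.0279
scene collar 0.4268 -0.279 r 0.0238 z 0.0219
side Y spindle [0.6116 0.2067 0.0456] 124 tip [0.6133 0.2057 0.0585] rect [0.6145 0.2046] [0.09  0.092] 61.5
side B spindle [ 0.5904 -0.2217  0.0441] 90 tip [ 0.5917 -0.2232  0.0587] rect [ 0.5918 -0.2242] [0.09  0.092] 9.1
side washer 0.4491 -0.1059 r 0.0307 z 0.0132
side roller 0.6061 -0.0065 r 0.0268 z 0.0313
side bushing 0.4375 0.2989 r 0.0203 z 0.0208
side wheel 0.4692 0.0907 r 0.0327 z 0.0291
side collar 0.4269 -0.2795 r 0.0229 z 0.0229
```

View pics/scene.png

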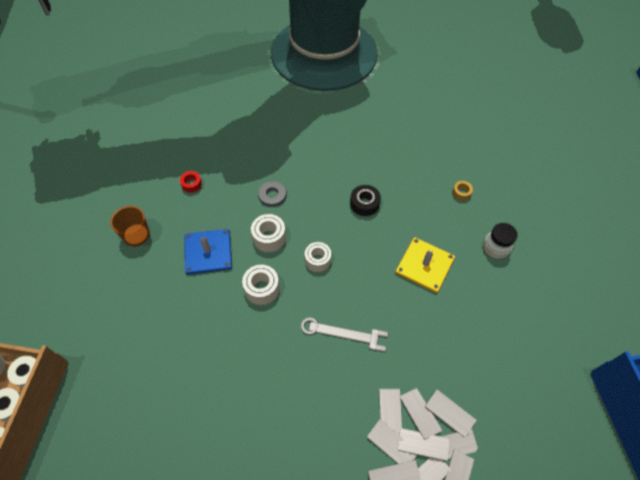

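View pics/crop.png

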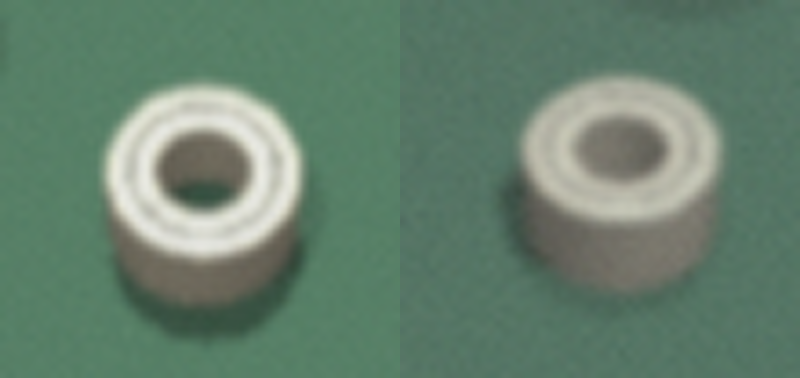

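Scene picture: the rollers are the large ones at (268,232) and (261,284), both about 64 mm across, and the small one at (318,256). The crop shows a ring about 52 mm across and 30 mm high with a grey circle, so I choose that one. The grey washer is at (272,193), black wheel (365,199), brass bushing (463,189), red collar (190,181), blue spindle (206,246) and yellow spindle (427,259). The trays at the edges hold more look-alikes.

```bash
python3 -m jog '[[[0,0,8.5,0,0,0,0.85],[0,0,8.5,0,0,0,0.85],[0,0,2.4,0,0,0,0.85],[0,0,0,2,-4,0,0.85],[0,0,0,2,-4,0,0.85],[0,0,0,2,-4,0,0.85],[0,0,0,2,-4,0,0.85],[0,0,0,2,-4,0,0.85],[0,0,0,2,-4,0,0.85],[0,0,0,2,-4,0,0.85]]]' 30
```

```text
time_s: 2.1
tool_pos: [0.3485, -0.3074, 0.2455]
eef_rot: [[1.0, 0.001, 0.0], [0.001, -1.0, -0.0], [0.0, 0.0, -1.0]]
wrist_force: [2.3, -0.6, 0.7]
gripper_width: 0.0724
grip_force: 0.0
```

```bash
python3 -m jog '[[[0,0,0,2,-4,0,0.85],[0,0,0,2,-4,0,0.85],[0,0,0,2,-4,2,0.85],[0,0,0,2,-4,4,0.85],[0,0,0,2,-4,4,0.85],[0,0,0,0,0,0,0.85]]]'; python3 -c "
from h import *
s=manip.state(); print(s['tool_pos'],np.round(s['eef_rot'],3).tolist(),s['gripper_width'],np.round(s['joints'],2))"
```

```text
time_s: 2.7
tool_pos: [0.441, -0.1177, 0.1554]
eef_rot: [[1.0, 0.007, -0.004], [0.007, -1.0, 0.003], [-0.004, -0.003, -1.0]]
wrist_force: [-0.1, -0.5, 1.6]
gripper_width: 0.073
grip_force: 0.0
[ 0.44095739 -0.11768052  0.15544386] [[1.0, 0.007, -0.004], [0.007, -1.0, 0.003], [-0.004, -0.003, -1.0]] 0.07304517713871754 [ 0.46  0.25 -0.29  2.09  0.1   0.81 -1.46]
```

```bash
python3 -m jog '[[[0,0,0,0.9,-1.1,2,0.85],[0,0,0,0,0,2.5,0.85],[0,0,0,0,0,2.5,0.85],[0,0,0,0,0,2,0.85],[0,0,0,0,0,0,0.85],[0,0,0,0,0,0,0.85]]]'; cat >> h.py <<'E'
def look(n,tag):
    c=cal(n); im,d=eyes.get_image(n); save(tag,im); P=cloud(n,d,c); return im,d,P
E
python3 - <<'E'
from h import *
s=manip.state(); t=np.array(s['tool_pos']);print(t)
im,d,P=look("wrist","w1")
m=(d>0)&(abs(P[...,2]-.012)<.004)&(np.hypot(P[...,0]-.45,P[...,1]+.106)<.05)
print(m.sum(), cv2.minEnclosingCircle(P[m][:,:2].astype(np.float32)) if m.sum() else 0)
im2,d2,P2=look("side","s1")
for nm,dd,Q in (("wrist",d,P),("side",d2,P2)):
    k=(dd>0)&(Q[...,2]>.025)&(Q[...,2]<.12)&(np.hypot(Q[...,0]-t[0],Q[...,1]-t[1])<.07)
    q=Q[k]; print(nm,k.sum(),"lowest",np.sort(q[:,2])[:20:4].round(4), "y range of low", (q[q[:,2]<q[:,2].min()+.01][:,1].min(),q[q[:,2]<q[:,2].min()+.01][:,1].max()))
E
```

```text
time_s: 3.3
tool_pos: [0.4502, -0.1115, 0.0692]
eef_rot: [[1.0, 0.001, -0.0], [0.001, -1.0, 0.0], [-0.0, -0.0, -1.0]]
wrist_force: [-0.8, -0.5, 0.2]
gripper_width: 0.0726
grip_force: 0.0
[ 0.45024326 -0.11151141  0.06919341]
6069 ((0.4493951201438904, -0.10636292397975922), 0.03015495464205742)
wrist 18376 lowest [0.0622 0.0627 0.0629 0.0631 0.0632] y range of low (np.float64(-0.16116228655056888), np.float64(-0.06294553544937886))
side 384 lowest [0.0641 0.0665 0.0668 0.0685 0.0689] y range of low (np.float64(-0.15304452062395738), np.float64(-0.06265749569724625))
```

View pics/w1.png

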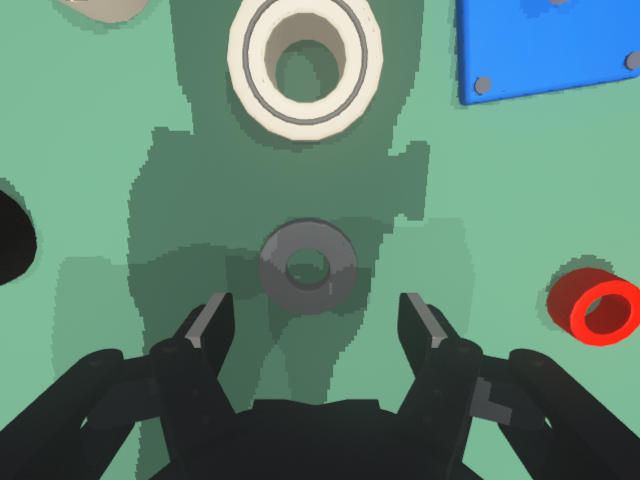

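Wrist view: the washer at (308,266) lies between the fingertips, which stand about 7 mm ahead of the TCP at this opening.

```bash
python3 -m jog '[[[0,0,0,-0.1,-0.5,1,0.85],[0,0,0,0,0,2,0.85],[0,0,0,0,0,1.5,0.85],[0,0,0,0,0,0,0.85],[0,0,0,0,0,0,0.85]]]'
```

```text
time_s: 3.9
tool_pos: [0.4491, -0.106, 0.0239]
eef_rot: [[1.0, 0.002, -0.0], [0.002, -1.0, 0.0], [-0.0, -0.0, -1.0]]
wrist_force: [-0.1, 0.4, 0.5]
gripper_width: 0.0725
grip_force: 0.0
```

```bash
python3 -m jog '[[[0,0,0,0,0,0.6,0.85],[0,0,0,0,0,0.5,0.85],[0,0,0,0,0,0,0.8],[0,0,0,0,0,0,0.4],[0,0,0,0,0,0,0.4],[0,0,0,0,0,0,0.4],[0,0,0,0,0,0,0.4]]]' 40
```

```text
time_s: 4.6
tool_pos: [0.449, -0.1063, 0.013]
eef_rot: [[1.0, 0.001, -0.0], [0.001, -1.0, -0.0], [-0.0, 0.0, -1.0]]
wrist_force: [-3.6, 1.3, 9.3]
gripper_width: 0.057
grip_force: 40.6
```

```bash
python3 -m jog '[[[0,0,0,0,0,-1,0.4],[0,0,0,0,0,-3,0.4],[0,0,0,0,0,-4,0.4],[0,0,0,0,0,-3,0.4],[0,0,0,0,0,0,0.4],[0,0,0,0,0,0,0.4]]]'; cat >> h.py <<'E'
def held(tag,h,bot_guess=None,view="side"):
    "points of side view near/below the tool"
    t=np.array(manip.state()['tool_pos']); im,d,P=look(view,tag)
    k=(d>0)&(np.hypot(P[...,0]-t[0],P[...,1]-t[1])<.08)&(P[...,2]>t[2]-.06)&(P[...,2]<t[2]+.05)
    print("tcp",t.round(4),"cloud z pct",np.percentile(P[k][:,2]-t[2],[0,1,5,50]).round(4))
    u,v=proj(view,t); u,v=int(u),int(v); c=im[max(0,v-50):v+50,max(0,u-65):u+65]; save(tag,cv2.resize(c,None,fx=5,fy=5,interpolation=2))
E
python3 - <<'E'
from h import *
held("g1",0)
im,d,P=look("wrist","w2"); save("w2",im[120:420,120:520])
E
```

```text
time_s: 5.2
tool_pos: [0.4492, -0.1065, 0.1233]
eef_rot: [[1.0, 0.001, 0.001], [0.001, -1.0, -0.001], [0.001, 0.001, -1.0]]
wrist_force: [-0.3, -0.6, -1.4]
gripper_width: 0.0575
grip_force: 43.9
tcp [ 0.4492 -0.1065  0.1233] cloud z pct [-0.0125 -0.0098 -0.007   0.0039]
```

View pics/w2.png

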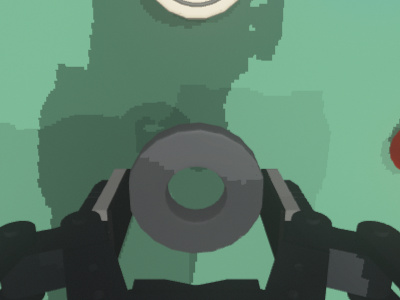

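The washer is held level, seen at crop (196,188). Moving over yellow.

```bash
python3 -m jog '[[[0,0,0,2.1,-3.9,0,0.4],[0,0,0,2.1,-3.9,0,0.4],[0,0,0,2.1,-3.9,0,0.4],[0,0,0,2.1,-3.9,0,0.4],[0,0,0,2.1,-3.9,0,0.4],[0,0,0,2.1,-3.9,0,0.4],[0,0,0,2.1,-3.9,0,0.4],[0,0,0,2,-3.8,0,0.4],[0,0,0,0,0,0,0.4],[0,0,0,0,0,0,0.4]]]'; cat >> h.py <<'E'
def spin(c,zlo=.03):
    "wrist view: carrier plate rect, spindle, and held ring bore centre"
    s=manip.state(); t=np.array(s['tool_pos']); im,d,P=look("wrist","sp%d"%int(s['time_s']*10))
    k=np.hypot(P[...,0]-c[0],P[...,1]-c[1]); q=(d>0)&(k<.07)&(abs(P[...,2]-.012)<.003)
    r=cv2.minAreaRect(P[q][:,:2].astype(np.float32)); m=(d>0)&(k<.02)&(P[...,2]>.05)&(P[...,2]<.064)
    print("tcp",t.round(4),"rect",np.round(r[0],4),np.round(r[1],3),"tip",P[m].mean(0).round(4) if m.sum() else None,m.sum())
    return im,d,P
E
python3 -c "
from h import *
im,d,P=spin((.6157,.2043)); save('w3',im)
"
```

```text
time_s: 6.3
tool_pos: [0.6148, 0.2057, 0.1207]
eef_rot: [[1.0, 0.003, -0.003], [0.003, -1.0, -0.0], [-0.003, 0.0, -1.0]]
wrist_force: [-0.7, -0.9, -0.9]
gripper_width: 0.0567
grip_force: 43.8
tcp [0.6148 0.2057 0.1207] rect [0.6148 0.204 ] [0.09 0.09] tip None 0
```

View pics/w3.png

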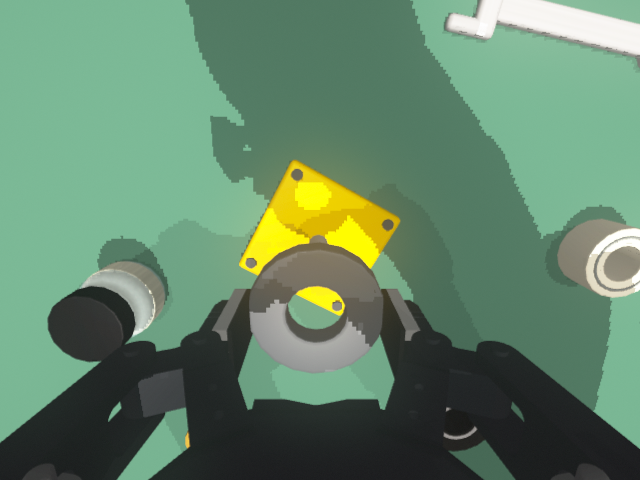

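Washer at (315,305) and the spindle behind it at (318,242); the yellow plate is centred at (0.615, 0.204). Going down.

```bash
python3 -m jog '[[[0,0,0,0,0.2,1,0.4],[0,0,0,0,0,2,0.4],[0,0,0,0,0,1.5,0.4],[0,0,0,0,0,1,0.4],[0,0,0,0,0,1,0.4],[0,0,0,0,0,1,0.4],[0,0,0,0,0,1,0.4],[0,0,0,0,0,0.4,0.4],[0,0,0,0,0,0,0.4],[0,0,0,0,0,0,0.4]]]'
```

```text
time_s: 7.35
tool_pos: [0.6159, 0.2031, 0.0339]
eef_rot: [[1.0, 0.001, 0.0], [0.001, -1.0, 0.0], [0.0, -0.0, -1.0]]
wrist_force: [0.8, 0.2, -0.8]
gripper_width: 0.0569
grip_force: 43.8
```

```bash
python3 -m jog '[[[0,0,0,0,0,0.5,0.4],[0,0,0,0,0,0.35,0.4],[0,0,0,0,0,0,0.4],[0,0,0,0,0,0,0.4],[0,0,0,0,0,0,0.8],[0,0,0,0,0,0,0.85],[0,0,0,0,0,0,0.85],[0,0,0,0,0,0,0.85],[0,0,0,0,0,-2,0.85],[0,0,0,0,0,-4,0.85]]]';python3 -m jog '[[[0,0,0,0,0,-4,0.8],[0,0,0,0,0,-3,0.8],[0,0,0,0,0,0,0.8]]]'; python3 - <<'E'
from h import *
def ring(P,d,c,z,R=.05):
    m=(d>0)&(abs(P[...,2]-z)<.003)&(np.hypot(P[...,0]-c[0],P[...,1]-c[1])<R)
    print(m.sum(),"z",np.median(P[m][:,2]).round(4),[np.round(v,4) for v in cv2.minEnclosingCircle(P[m][:,:2].astype(np.float32))])
im,d,P=spin((.615,.204)); ring(P,d,(.615,.204),.024)
E
cat >> h.py <<'E'
def ring(P,d,c,z,R=.05):
    m=(d>0)&(abs(P[...,2]-z)<.003)&(np.hypot(P[...,0]-c[0],P[...,1]-c[1])<R)
    print(m.sum(),"z",np.median(P[m][:,2]).round(4),[np.round(v,4) for v in cv2.minEnclosingCircle(P[m][:,:2].astype(np.float32))])
E
```

```text
time_s: 8.35
tool_pos: [0.614, 0.2024, 0.0832]
eef_rot: [[1.0, 0.001, -0.005], [0.001, -1.0, -0.001], [-0.005, 0.001, -1.0]]
wrist_force: [0.6, -0.2, 0.2]
gripper_width: 0.0725
grip_force: 0.0
time_s: 8.65
tool_pos: [0.6175, 0.2037, 0.1597]
eef_rot: [[1.0, 0.001, 0.006], [0.001, -1.0, 0.002], [0.006, -0.002, -1.0]]
wrist_force: [-0.2, 0.2, 0.3]
gripper_width: 0.0682
grip_force: 0.0
tcp [0.6175 0.2037 0.1597] rect [0.6149 0.2039] [0.09 0.09] tip [0.6165 0.2039 0.0548] 214
3188 z 0.0231 [array([0.6162, 0.2027]), np.float64(0.0299)]
```

The washer is down on the yellow spindle (top at about 23–24 mm, 2 mm off axis). Next is the roller.

```bash
python3 -m jog '[[[0,0,0,0,3.5,0,0.75],[0,0,0,-0.2,3.5,0,0.75],[0,0,0,-0.2,3.5,0,0.75],[0,0,0,-0.2,3.5,0,0.75],[0,0,0,-0.2,3.5,1,0.75],[0,0,0,-0.2,3.5,1,0.75],[0,0,0,0,0,1,0.75],[0,0,0,0,0,0,0.75],[0,0,0,0,0,0,0.75]]]'; python3 -c "
from h import *
im,d,P=look('wrist','w4'); ring(P,d,(.607,-.007),.03); print(manip.state()['tool_pos'])
"
```

```text
time_s: 9.6
tool_pos: [0.6057, -0.0059, 0.1247]
eef_rot: [[1.0, 0.002, -0.001], [0.002, -1.0, 0.001], [-0.001, -0.001, -1.0]]
wrist_force: [-0.1, -0.6, 0.1]
gripper_width: 0.0641
grip_force: 0.0
3014 z 0.0292 [array([ 0.6063, -0.0076]), np.float64(0.0259)]
[ 0.60592171 -0.00571621  0.12505962]
```

```bash
python3 -m jog '[[[0,0,0,0,0.2,2.3,0.75],[0,0,0,0,0,3,0.75],[0,0,0,0,0,3,0.75],[0,0,0,0,0,1.5,0.75],[0,0,0,0,0,0.5,0.75],[0,0,0,0,0,0,0.75],[0,0,0,0,0,0,0.4],[0,0,0,0,0,0,0.4],[0,0,0,0,0,0,0.4],[0,0,0,0,0,0,0.4]]]' 30
```

```text
time_s: 10.65
tool_pos: [0.6068, -0.0088, 0.0237]
eef_rot: [[1.0, 0.001, 0.002], [0.001, -1.0, 0.0], [0.002, -0.0, -1.0]]
wrist_force: [-2.9, 1.5, 8.4]
gripper_width: 0.0512
grip_force: 31.4
```

```bash
python3 -m jog '[[[0,0,0,0,0,-2,0.4],[0,0,0,0,0,-4,0.4],[0,0,0,0,0,-4,0.4],[0,0,0,0.2,-3.5,0,0.4],[0,0,0,0.2,-3.6,0,0.4],[0,0,0,0.2,-3.6,0,0.4],[0,0,0,0.2,-3.6,0,0.4],[0,0,0,0,-3.5,0,0.4],[0,0,0,0,-3.5,0,0.4],[0,0,0,0,0,0,0.4]]]'; python3 -m jog '[[[0,0,0,0,0,0,0.4],[0,0,0,0,0,0,0.4]]]'; python3 -c "
from h import *
spin((.615,.204))
im,d,P=look('wrist','w5'); t=manip.state()['tool_pos']; ring(P,d,t,t[2]+.0063,.04)
"
```

```text
time_s: 11.65
tool_pos: [0.6127, 0.2099, 0.1233]
eef_rot: [[1.0, 0.007, 0.001], [0.007, -1.0, 0.003], [0.001, -0.003, -1.0]]
wrist_force: [0.2, -0.2, -1.2]
gripper_width: 0.051
grip_force: 31.7
time_s: 11.85
tool_pos: [0.614, 0.2027, 0.1226]
eef_rot: [[1.0, 0.0, 0.001], [0.0, -1.0, -0.0], [0.001, 0.0, -1.0]]
wrist_force: [0.7, -0.7, -1.4]
gripper_width: 0.0511
grip_force: 31.7
tcp [0.614  0.2027 0.1226] rect [0.6148 0.204 ] [0.089 0.09 ] tip None 0
8962 z 0.1279 [array([0.6206, 0.2024]), np.float64(0.0393)]
```

View pics/w5.png

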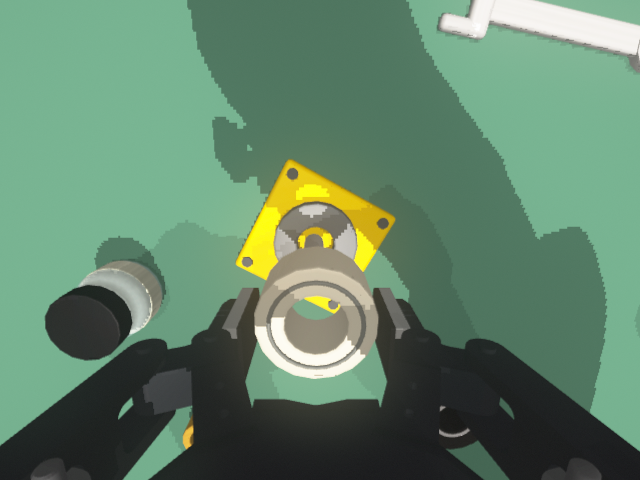

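The washer sits round the spindle at (316,240), and the roller is held level at (316,325). Lowering.

```bash
python3 -m jog '[[[0,0,0,0.1,-0.1,1.5,0.4],[0,0,0,0,0,1.5,0.4],[0,0,0,0,0,1,0.4],[0,0,0,0,0,1,0.4],[0,0,0,0,0,1,0.4],[0,0,0,0,0,0.8,0.4],[0,0,0,0,0,0.5,0.4],[0,0,0,0,0,0,0.4],[0,0,0,0,0,0,0.4]]]'
```

```text
time_s: 12.85
tool_pos: [0.6148, 0.205, 0.0493]
eef_rot: [[1.0, 0.001, 0.0], [0.001, -1.0, 0.0], [0.0, -0.0, -1.0]]
wrist_force: [-0.3, -0.5, -0.1]
gripper_width: 0.0511
grip_force: 31.7
```

```bash
python3 -m jog '[[[0,0,0,0,0,0.2,0.4],[0,0,0,0,0,0,0.4],[0,0,0,0,0,0,0.75],[0,0,0,0,0,0,0.75],[0,0,0,0,0,0,0.75],[0,0,0,0,0,-2,0.75],[0,0,0,0,0,-4,0.75],[0,0,0,0,0,-4,0.75],[0,0,0,0,0,-1,0.75],[0,0,0,0,0,0,0.75]]]'; python3 -c "
from h import *
im,d,P=spin((.615,.204)); ring(P,d,(.615,.204),.054)
"
```

```text
time_s: 13.85
tool_pos: [0.6155, 0.2052, 0.159]
eef_rot: [[1.0, 0.001, 0.003], [0.001, -1.0, 0.001], [0.003, -0.001, -1.0]]
wrist_force: [-0.5, -0.5, -0.7]
gripper_width: 0.0639
grip_force: 0.0
tcp [0.6155 0.2052 0.159 ] rect [0.6148 0.2039] [0.089 0.09 ] tip [0.6154 0.2035 0.0534] 1604
2891 z 0.0532 [array([0.6146, 0.2047]), np.float64(0.0259)]
```

Roller top at 53–54 mm, centred. Bushing next.

```bash
python3 -m jog '[[[0,0,0,-3,-1.5,0,0.65],[0,0,0,-3,-1.5,0,0.65],[0,0,0,-3,-1.6,0,0.65],[0,0,0,-3,-1.6,0,0.65],[0,0,0,-3,-1.6,1,0.65],[0,0,0,-2.7,-1.5,1,0.65],[0,0,0,0,0,1,0.65],[0,0,0,0,0,0,0.65],[0,0,0,0,0,0,0.65]]]'; python3 -c "
from h import *
im,d,P=look('wrist','w6'); ring(P,d,(.438,.298),.02); print(manip.state()['tool_pos'])
"
```

```text
time_s: 14.8
tool_pos: [0.438, 0.297, 0.1264]
eef_rot: [[1.0, 0.0, -0.001], [0.0, -1.0, -0.001], [-0.001, 0.001, -1.0]]
wrist_force: [0.8, -0.7, -0.0]
gripper_width: 0.0556
grip_force: 0.0
1244 z 0.019 [array([0.4373, 0.2986]), np.float64(0.0199)]
[0.43821294 0.29710805 0.12684621]
```

```bash
python3 -m jog '[[[0,0,0,-0.1,-0.15,2.4,0.65],[0,0,0,0,0,3,0.65],[0,0,0,0,0,3,0.65],[0,0,0,0,0,1.8,0.65],[0,0,0,0,0,0.6,0.65],[0,0,0,0,0,0,0.65],[0,0,0,0,0,0,0.3],[0,0,0,0,0,0,0.3],[0,0,0,0,0,0,0.3],[0,0,0,0,0,0,0.3]]]' 35
```

```text
time_s: 15.85
tool_pos: [0.4373, 0.2995, 0.0204]
eef_rot: [[1.0, 0.001, 0.002], [0.001, -1.0, 0.001], [0.002, -0.001, -1.0]]
wrist_force: [-1.7, -2.2, 10.0]
gripper_width: 0.0385
grip_force: 35.3
```

```bash
python3 -m jog '[[[0,0,0,0,0,-3,0.3],[0,0,0,0,0,-4,0.3],[0,0,0,0,0,-5,0.3],[0,0,0,3,1.6,0,0.3],[0,0,0,3,1.6,0,0.3],[0,0,0,3,1.6,0,0.3],[0,0,0,3,1.6,0,0.3],[0,0,0,3,1.6,0,0.3],[0,0,0,2.8,1.5,0,0.3],[0,0,0,0,0,0,0.3]]]'; python3 -m jog '[[[0,0,0,0,0,0,0.3],[0,0,0,0,0,0,0.3]]]'; python3 -c "
from h import *
spin((.615,.204))
im,d,P=look('wrist','w7')
"
```

```text
time_s: 16.85
tool_pos: [0.618, 0.2008, 0.1395]
eef_rot: [[1.0, -0.004, 0.002], [-0.004, -1.0, -0.001], [0.002, 0.001, -1.0]]
wrist_force: [-0.3, -0.7, -2.3]
gripper_width: 0.0385
grip_force: 36.1
time_s: 17.05
tool_pos: [0.614, 0.2051, 0.1395]
eef_rot: [[1.0, 0.002, -0.0], [0.002, -1.0, 0.0], [-0.0, -0.0, -1.0]]
wrist_force: [-0.3, 0.2, -2.0]
gripper_width: 0.0386
grip_force: 36.1
tcp [0.614  0.2051 0.1395] rect [0.6148 0.2039] [0.09  0.089] tip [0.6211 0.2033 0.0536] 1335
```

View pics/w7.png

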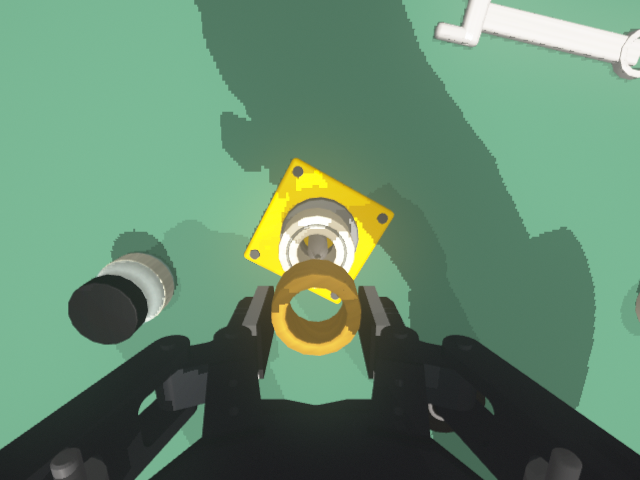

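The bushing is level at (317,308), with the roller on the spindle at (318,242). Lowering.

```bash
python3 -m jog '[[[0,0,0,0.1,0.1,1.5,0.3],[0,0,0,0,0,1.5,0.3],[0,0,0,0,0,1,0.3],[0,0,0,0,0,1,0.3],[0,0,0,0,0,1,0.3],[0,0,0,0,0,0.4,0.3],[0,0,0,0,0,0,0.3],[0,0,0,0,0,0,0.3]]]'
```

```text
time_s: 17.95
tool_pos: [0.6158, 0.2035, 0.0751]
eef_rot: [[1.0, 0.001, 0.0], [0.001, -1.0, 0.0], [0.0, -0.0, -1.0]]
wrist_force: [0.1, 0.5, -0.6]
gripper_width: 0.038
grip_force: 36.1
```

```bash
python3 -m jog '[[[0,0,0,0,0,0.1,0.3],[0,0,0,0,0,0,0.3],[0,0,0,0,0,0,0.6],[0,0,0,0,0,0,0.65],[0,0,0,0,0,0,0.65],[0,0,0,0,0,-2,0.65],[0,0,0,0,0,-4,0.65],[0,0,0,0,0,-3,0.65],[0,0,0,0,0,0,0.65],[0,0,0,0,0,0,0.65]]]'; python3 -c "
from h import *
im,d,P=spin((.615,.204)); ring(P,d,(.615,.204),.074)
"
```

```text
time_s: 18.95
tool_pos: [0.6159, 0.2034, 0.1645]
eef_rot: [[1.0, 0.001, 0.001], [0.001, -1.0, 0.0], [0.001, -0.0, -1.0]]
wrist_force: [-0.4, -0.2, -1.4]
gripper_width: 0.0556
grip_force: 0.0
tcp [0.6159 0.2034 0.1645] rect [0.6147 0.204 ] [0.09 0.09] tip [0.6131 0.2041 0.0565] 456
1410 z 0.073 [array([0.6161, 0.2033]), np.float64(0.0199)]
```

Yellow is complete (bushing top 73–74 mm, centred). Wheel next.

```bash
python3 -m jog '[[[0,0,0,-2.5,1.9,0,0.9],[0,0,0,-2.5,1.9,0,0.9],[0,0,0,-2.5,1.9,0,0.9],[0,0,0,-2.5,1.9,0,0.9],[0,0,0,-2.5,1.9,1,0.9],[0,0,0,-2.2,1.9,1,0.9],[0,0,0,0,0,1,0.9],[0,0,0,0,0,0,0.9],[0,0,0,0,0,0,0.9]]]'; python3 -c "
from h import *
im,d,P=look('wrist','w8'); ring(P,d,(.469,.09),.028); print(manip.state()['tool_pos'])
"
```

```text
time_s: 19.9
tool_pos: [0.4691, 0.0897, 0.1339]
eef_rot: [[1.0, 0.002, -0.001], [0.002, -1.0, 0.0], [-0.001, -0.0, -1.0]]
wrist_force: [0.9, -0.2, 0.8]
gripper_width: 0.0771
grip_force: 0.0
4696 z 0.0272 [array([0.4689, 0.0896]), np.float64(0.032)]
[0.46930482 0.08991597 0.13410791]
```

```bash
python3 -m jog '[[[0,0,0,0,0,3,0.9],[0,0,0,0,0,3,0.9],[0,0,0,0,0,3,0.9],[0,0,0,0,0,2,0.9],[0,0,0,0,0,0.5,0.9],[0,0,0,0,0,0,0.9],[0,0,0,0,0,0,0.4],[0,0,0,0,0,0,0.4],[0,0,0,0,0,0,0.4],[0,0,0,0,0,0,0.4]]]' 40
```

```text
time_s: 20.95
tool_pos: [0.4695, 0.0896, 0.0206]
eef_rot: [[1.0, 0.001, 0.002], [0.001, -1.0, 0.001], [0.002, -0.001, -1.0]]
wrist_force: [-3.9, 1.2, 6.0]
gripper_width: 0.0631
grip_force: 42.0
```

```bash
python3 -m jog '[[[0,0,0,0,0,-3,0.4],[0,0,0,0,0,-4.5,0.4],[0,0,0,0,0,-4.5,0.4],[0,0,0,1.5,3.9,0,0.4],[0,0,0,1.5,3.9,0,0.4],[0,0,0,1.5,3.9,0,0.4],[0,0,0,1.5,3.9,0,0.4],[0,0,0,1.5,3.9,0,0.4],[0,0,0,1.5,3.9,0,0.4],[0,0,0,1.5,3.9,0,0.4]]]'; python3 -m jog '[[[0,0,0,1.7,3.9,0,0.4],[0,0,0,0,0,0,0.4],[0,0,0,0,0,0,0.4],[0,0,0,0,0,0,0.4]]]'; python3 -c "
from h import *
spin((.592,-.2245))
im,d,P=look('wrist','w9')
"
```

```text
time_s: 21.95
tool_pos: [0.5748, -0.1854, 0.1406]
eef_rot: [[1.0, 0.001, 0.002], [0.001, -1.0, -0.0], [0.002, 0.0, -1.0]]
wrist_force: [-0.2, 1.1, -1.0]
gripper_width: 0.063
grip_force: 45.5
time_s: 22.35
tool_pos: [0.5912, -0.2217, 0.1399]
eef_rot: [[1.0, 0.002, 0.001], [0.002, -1.0, 0.0], [0.001, -0.0, -1.0]]
wrist_force: [0.3, 1.3, -2.0]
gripper_width: 0.0632
grip_force: 45.5
tcp [ 0.5912 -0.2217  0.1399] rect [ 0.5925 -0.2261] [0.088 0.09 ] tip None 0
```

View pics/w9.png

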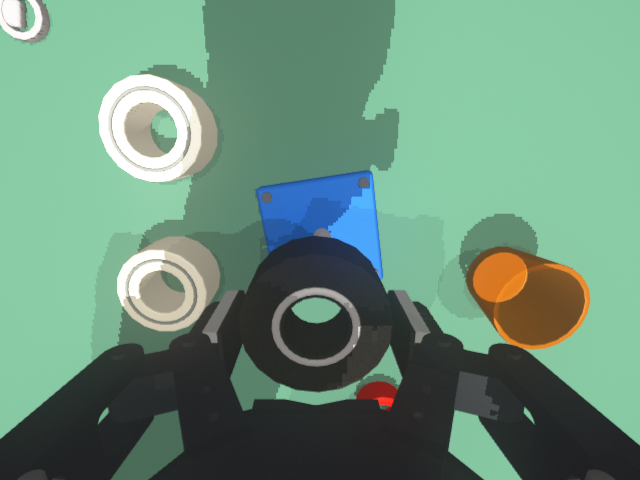

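The wheel is level at (316,313); the spindle tip shows at (322,233); cup at (530,295) and the large rollers are clear of the fingers.

```bash
python3 -m jog '[[[0,0,0,0.1,0.35,2,0.4],[0,0,0,0,0,2,0.4],[0,0,0,0,0,1,0.4],[0,0,0,0,0,1,0.4],[0,0,0,0,0,1,0.4],[0,0,0,0,0,1,0.4],[0,0,0,0,0,1,0.4],[0,0,0,0,0,1,0.4],[0,0,0,0,0,0.5,0.4],[0,0,0,0,0,0,0.4]]]'
```

```text
time_s: 23.45
tool_pos: [0.592, -0.226, 0.0335]
eef_rot: [[1.0, 0.001, -0.001], [0.001, -1.0, 0.0], [-0.001, -0.0, -1.0]]
wrist_force: [0.0, 0.8, -2.8]
gripper_width: 0.0635
grip_force: 45.5
```

```bash
python3 -m jog '[[[0,0,0,0,0,0.1,0.4],[0,0,0,0,0,0,0.4],[0,0,0,0,0,0,0.8],[0,0,0,0,0,0,0.9],[0,0,0,0,0,0,0.9],[0,0,0,0,0,-2,0.9],[0,0,0,0,0,-4,0.9],[0,0,0,0,0,-4,0.8],[0,0,0,0,0,-2,0.7],[0,0,0,0,0,0,0.7]]]'; python3 -c "
from h import *
im,d,P=spin((.592,-.225)); ring(P,d,(.592,-.225),.040)
"
```

```text
time_s: 24.45
tool_pos: [0.5937, -0.2266, 0.1566]
eef_rot: [[1.0, 0.001, 0.005], [0.001, -1.0, -0.002], [0.005, 0.002, -1.0]]
wrist_force: [0.5, -0.3, -0.7]
gripper_width: 0.0595
grip_force: 0.0
tcp [ 0.5937 -0.2266  0.1566] rect [ 0.5918 -0.2262] [0.09 0.09] tip [ 0.5935 -0.2262  0.0547] 211
4338 z 0.0392 [array([ 0.5916, -0.2262]), np.float64(0.0319)]
```

Wheel down and centred. Collar next.

```bash
python3 -m jog '[[[0,0,0,-2.8,0.9,0,0.7],[0,0,0,-2.8,0.9,0,0.7],[0,0,0,-2.8,0.9,0,0.7],[0,0,0,-2.8,0.9,0,0.7],[0,0,0,-2.8,0.9,1,0.7],[0,0,0,-2.6,0.8,1,0.7],[0,0,0,0,0,1,0.7],[0,0,0,0,0,0,0.7],[0,0,0,0,0,0,0.7]]]'; python3 -c "
from h import *
im,d,P=look('wrist','w10'); ring(P,d,(.427,-.279),.022); print(manip.state()['tool_pos'])
"
```

```text
time_s: 25.4
tool_pos: [0.4269, -0.2788, 0.1228]
eef_rot: [[1.0, 0.002, -0.0], [0.002, -1.0, 0.001], [-0.0, -0.001, -1.0]]
wrist_force: [0.3, -0.2, 0.2]
gripper_width: 0.0596
grip_force: 0.0
1772 z 0.021 [array([ 0.426 , -0.2816]), np.float64(0.022)]
[ 0.42709276 -0.2788809   0.12309733]
```

```bash
python3 -m jog '[[[0,0,0,-0.1,0.2,2.4,0.7],[0,0,0,0,0,3,0.7],[0,0,0,0,0,3,0.7],[0,0,0,0,0,1.5,0.7],[0,0,0,0,0,0.5,0.7],[0,0,0,0,0,0,0.7],[0,0,0,0,0,0,0.3],[0,0,0,0,0,0,0.3],[0,0,0,0,0,0,0.3],[0,0,0,0,0,0,0.3]]]' 25
```

```text
time_s: 26.45
tool_pos: [0.426, -0.2815, 0.0203]
eef_rot: [[1.0, 0.001, 0.002], [0.001, -1.0, -0.001], [0.002, 0.001, -1.0]]
wrist_force: [-0.0, 4.1, 8.6]
gripper_width: 0.0434
grip_force: 25.2
```

```bash
python3 -m jog '[[[0,0,0,0,0,-3,0.3],[0,0,0,0,0,-4,0.3],[0,0,0,0,0,-4,0.3],[0,0,0,2.8,-0.9,0,0.3],[0,0,0,2.8,-0.9,0,0.3],[0,0,0,2.8,-0.9,0,0.3],[0,0,0,2.8,-0.9,0,0.3],[0,0,0,2.8,-0.9,0,0.3],[0,0,0,2.6,-1,0,0.3],[0,0,0,0,0,0,0.3]]]'; python3 -m jog '[[[0,0,0,0,0,0,0.3],[0,0,0,0,0,0,0.3]]]'; python3 -c "
from h import *
spin((.592,-.226))
im,d,P=look('wrist','w11')
"
```

```text
time_s: 27.45
tool_pos: [0.5942, -0.2236, 0.1298]
eef_rot: [[1.0, 0.005, 0.002], [0.005, -1.0, 0.001], [0.002, -0.001, -1.0]]
wrist_force: [-0.3, 0.6, -0.7]
gripper_width: 0.0429
grip_force: 25.9
time_s: 27.65
tool_pos: [0.5905, -0.2267, 0.1294]
eef_rot: [[1.0, 0.0, -0.0], [0.0, -1.0, -0.0], [-0.0, 0.0, -1.0]]
wrist_force: [0.2, -0.8, -0.5]
gripper_width: 0.0432
grip_force: 25.9
tcp [ 0.5905 -0.2267  0.1294] rect [ 0.5921 -0.2262] [0.089 0.09 ] tip [ 0.5954 -0.2264  0.0534] 164
```

View pics/w11.png

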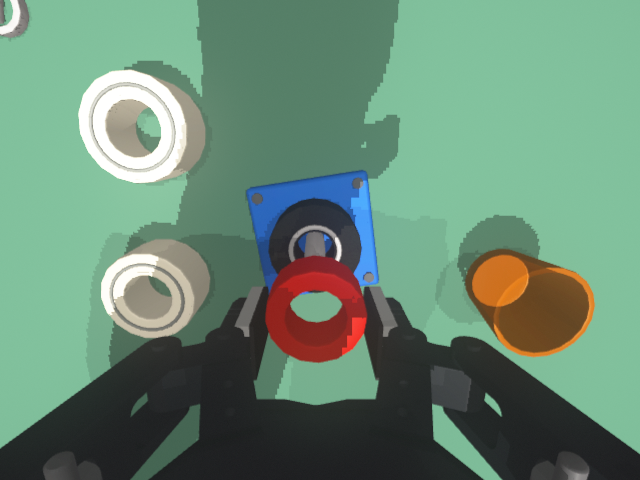

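The collar is level at (317,308), and the wheel sits round the spindle at (316,246).

```bash
python3 -m jog '[[[0,0,0,0.1,0,1.5,0.3],[0,0,0,0,0,1.5,0.3],[0,0,0,0,0,1,0.3],[0,0,0,0,0,1,0.3],[0,0,0,0,0,1,0.3],[0,0,0,0,0,0.8,0.3],[0,0,0,0,0,0,0.3],[0,0,0,0,0,0,0.3]]]'
```

```text
time_s: 28.55
tool_pos: [0.5922, -0.2261, 0.0609]
eef_rot: [[1.0, 0.001, -0.0], [0.001, -1.0, 0.0], [-0.0, -0.0, -1.0]]
wrist_force: [0.7, 0.9, -0.5]
gripper_width: 0.0431
grip_force: 27.1
```

```bash
python3 -m jog '[[[0,0,0,0,0,0.1,0.3],[0,0,0,0,0,0,0.3],[0,0,0,0,0,0,0.6],[0,0,0,0,0,0,0.7],[0,0,0,0,0,0,0.7],[0,0,0,0,0,-2,0.7],[0,0,0,0,0,-4,0.7],[0,0,0,0,0,-4,0.7],[0,0,0,0,0,0,0.7],[0,0,0,0,0,0,0.7]]]'; python3 -c "
from h import *
im,d,P=spin((.592,-.226)); ring(P,d,(.592,-.226),.062)
im,d,P=look('side','fs'); c=cv2.resize(im[150:370,170:470],(800,587)); save('fs',c)
for c,z in (((.615,.204),.074),((.592,-.226),.062)): ring(P,d,c,z)
for n,c in (('jar',(.57,.353)),('cup',(.555,-.374))): ring(P,d,c,.06)
"
```

```text
time_s: 29.55
tool_pos: [0.5925, -0.2263, 0.1609]
eef_rot: [[1.0, 0.001, 0.002], [0.001, -1.0, -0.001], [0.002, 0.001, -1.0]]
wrist_force: [-0.8, -0.0, -0.7]
gripper_width: 0.0595
grip_force: 0.0
tcp [ 0.5925 -0.2263  0.1609] rect [ 0.592  -0.2263] [0.09 0.09] tip [ 0.5913 -0.2258  0.0598] 1796
1838 z 0.061 [array([ 0.5921, -0.2265]), np.float64(0.0221)]
242 z 0.0746 [array([0.6161, 0.2041]), np.float64(0.0205)]
173 z 0.0627 [array([ 0.5918, -0.2248]), np.float64(0.0229)]
815 z 0.0611 [array([0.5714, 0.3525]), np.float64(0.0246)]
162 z 0.0607 [array([ 0.5554, -0.3737]), np.float64(0.0342)]
```

View pics/fs.png

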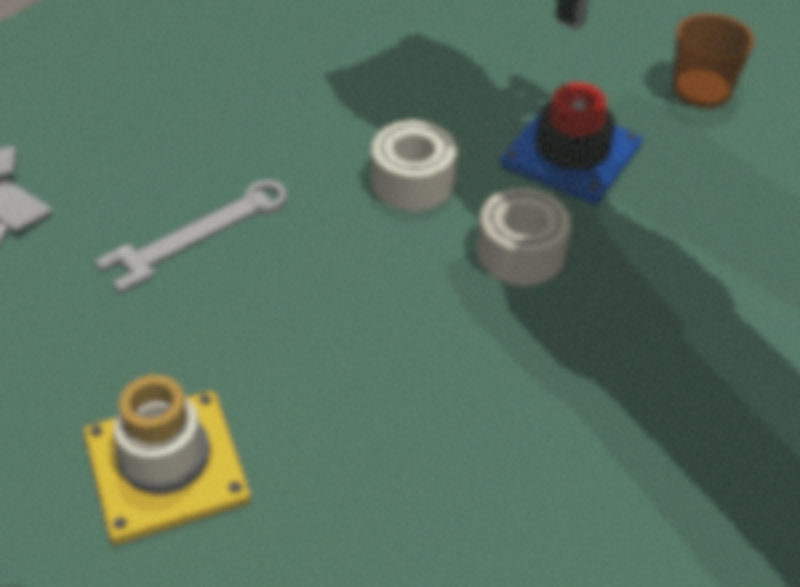

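Both stacks are flat and complete: yellow at (155,430), blue at (577,125). The jar, cup and wrench have not moved. Handing in.

```bash
python3 -c "
from workcell import manip
print(manip.hand_in())"
```

```text
the job is handed in; nothing more can be done
None
```

I loaded and released both carriers (yellow: washer, roller, bushing; blue: wheel, collar) and handed the job in after about 30 s; the last pictures show both stacks seated and on axis, with the jar, cup and wrench in place, but the hand-in gave no verdict.

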